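# Clamp a notebook in the binding press until the clutch knob clicks

## Task

Gently push the freshly bound notebook into the green press, square and fully home, until you feel it press against the brass back stops. Then turn the black knob clockwise to bring the plate down on it until the knob slips and clicks two or three times, and stop there, leaving the notebook clamped. Let go, and leave the glue bottle and the basket where they are.

Things in the scene. Friction and masses are not known exactly. Their poses are not given: they have to be found in the camera images.
- press: Green notebook press fixed to the table. Origin on the table straight below the knob's axis; z up; +x is the push direction, from the open front to the back stops. Bed from x=-95 to +75 mm, 172 mm wide (y), top 24 mm above the table. Two 16 mm columns at x=0, y=-73 and +73 mm carry a bridge 36 (x) by 172 (y) mm, from 72 to 92 mm above the table, with the knob on top.
- stops: Origin: middle between the two brass back stops, on the line of their front faces: x=+58 mm in the press's frame, 24 mm above the table (the bed's top); axes as the press. Each stop is 24 mm wide, at y=-35 and +35 mm, and 18 mm high above the bed.
- book: Blue hardcover notebook, one rigid block 140 (x) by 100 (y) by 22 (z) mm, about 0.25 kg, flat on the bed under the raised plate, at first 30 to 50 mm short of home (towards the front) and a little askew. Origin at the centre of its underside. Home, its origin lies at x=-12 mm in the press's frame, its near edge at x=-82 mm. It slides easily, under 4 N.
- press_platen: Aluminium pressing plate, 90 (x) by 116 (y) by 10 mm, between bed and bridge. Origin at the centre of its underside, which starts 3 to 10 mm above the notebook's top (that is 46 mm above the table). It comes down 4 mm per radian (25 mm per turn) of the screw clockwise seen from above, and stays where the screw leaves it; stiff springs behind it give 2 to 3 mm at full load.
- knob_grip (a point): Point on the knob's vertical axis at grip height, 123 mm above the table; its x axis points to the orange tick and turns with the screw. Black round knob, 46 mm in diameter, from 100 to 136 mm above the table; it does not rise or sink. Clockwise from above lowers the plate; turning back raises it. 0.8 to 2.4 rad bring the plate to the notebook, then comes the slip: several grasps.
- ring_tick (a point): Orange tick on the screw's steel ring (68 mm in diameter, top 99 mm above the table) under the knob, 30 mm from the axis. A slipping clutch joins knob and screw. Turning it freely takes about 0.1 N m and the ring goes along; plate on notebook, the torque climbs for 0.3 to 0.8 rad to about 0.3 N m, then the ring stands and the knob slips on at about that torque, with a jump (click) each 30 degrees.
- knob_mark (a point): Outer end of the white line on the knob's top, 20 mm from its axis, 136 mm above the table. At the start it is in line with the orange tick (nothing has slipped); the angle by which it stands clockwise of the tick is the clutch's total slip: two to three clicks are 60 to 90 degrees. Let go, both stay put.
- glue_center (a point): White glue bottle with blue cap, 48 mm in diameter, 130 mm high, loose; the point is its centre, 65 mm up. Leave alone.
- basket_center (a point): Round coiled basket, 107 mm in diameter, 85 mm high, loose, empty; the point is its centre, 42 mm up. Leave alone.

How it is judged:
By the outcome, as a careful person would: the job done as asked, in the order asked, and still so for the second after the job is handed in, with the robot touching nothing.
It also fails if it takes over 72 s, if anything falls off the work surface, if the arm or the gripper's body presses on something with over 40 N, if the wrist force passes 120 N, or if a joint passes its speed limit or range.

## Robot

A 6-joint arm with a two-finger parallel gripper is mounted at the origin on the work surface. World frame = base frame: x ahead of the robot, y to its left, z up, the work surface at z = 0. Lengths are in mm, angles in rad, forces in N, time in s.
With the tool pointing down it reaches from about 325 to 900 mm from the base axis. Payload 6.1 kg.
Tool frame: the origin (TCP) lies at the very end of the fingers, on their centre line; the grasp point (between the pads) lies 19 mm behind it (hold_point_z is the distance from the TCP to the grasp point, in mm); z points along the fingers, y is the line along which they close (so a half turn about z gives the same grasp; the last joint's range is limited). The gripper opens to 85 mm and grips with 20 to 120 N. Pads are 22 mm wide; open, the fingers measure 114 mm over their backs; the gripper's body (76 mm by 85 mm) begins 54 mm behind the grasp point. The pads swing forward as they close: fully open they stand 13 mm farther back than shut.
Start: joints at [-1.443, 0.22, 1.526, -0, 1.395, -0.126], TCP at [156.921, -604.972, 231.3] pointing down, gripper open.
Joint ranges: [-2.98, 2.98], [-0.91, 2.08], [0.09, 2.57], [-1.24, 4.39], [0.2, 2.65], [-2.68, 2.68]. Speed limits (rad/s): [2.57, 2.57, 3.01, 3.14, 3.14, 3.14].

## Interface

Orientations are given as a rotation vector (axis times angle).
In Python, from plant import read_state, snapshot, calibration, hand_in, spot_in, tip_of, hold_point_z gives the robot as it stands. The module is installed in compiled form; this text tells all that it offers.
- The arm moves only by the shell command python3 -m crank 'ROWS'. ROWS is a JSON object of lists of equal length, an entry for each row: "slide": the shift along the tool's x, y, z as a fraction of full scale, a list of three; "rot": the turn, a rotation vector about the tool's x, y, z as a fraction of full scale, a list of three; "claw": the finger opening in mm, from 0 to 85.4. In form: {"slide": [[x, y, z], ...], "rot": [[wx, wy, wz], ...], "claw": [claw, ...]}. A call has 1 to 5 rows; each row is the pose to reach, as a shift and turn from the pose commanded when the call began, along the tool's axes at that moment; what a row does not reach only later rows make up. Full scale, the value 1, is 80 cm for a shift and 45 degrees for a turn. A row lasts 1/8 s, in which the tool goes at most 62.5 mm and 10.7 degrees, less where a joint would pass 70% of its speed; a pose out of reach is approached as far as the arm can. A call with a number of a shift or a turn outside -1 to 1 is refused whole. A call with a gripper value outside its range is refused whole. The fingers move at their own pace and stop on an object; the grip force is fixed at half the most. Time passes only in rows, so rows that repeat a pose let the fingers close. It gives the time, the measured TCP pose, the force, the opening and the grip force at its end, in the units of the state.
- read_state(): the state, without advancing time (a new reading comes with each control period).
- snapshot(name): name is "scene" or "top"; returns the picture (480x640x3 uint8, red, green, blue); there is no depth.
- calibration(name): a dict with "vfov" (degrees; the focal length in pixels is half the picture's height over the tangent of half this angle, whatever the lens; pixels are square), "cx", "cy" (the principal point, pixels), "k1" (the pictures are not rectified: a ray, as slopes to the right and down, at radius r is drawn at 1 + k1 r^2 times it, then the intrinsics apply), "T" (4x4, takes a point from camera to world coordinates). Camera axes: x right, y down, z forward; pixel columns grow to the right and rows downward; lengths in mm; the calibration is good to about 2 mm. A picture is of the moment at which its call begins. calibration takes no time and is no camera call.
- hand_in(): hands the job in; it is judged then, once.
Trained networks look in the newest picture that a camera, given by its name, has taken for a name from the list of things; names that differ only in an ending like _2 or _b are one class to them, and where a whole thing is asked for, a point or a joint stands for the part that bears it (a point fixed in the world has none). Each returns a list of dicts, best first, with "conf" (0 to 1); they miss things now and then, are a little off and sometimes report something else, mostly with a low value. They report only what shows in the picture. A call takes as long as a camera call.
- spot_in(camera, query): "extent" ([left, top, right, bottom] in pixels, round what is visible of it).
- tip_of(camera, query): "xy" ([column, row] in pixels: a listed point, or the origin of a listed thing).
The state is a dict: "clock": time; "joint_pos": joint angles; "dq": joint speeds; "joint_torque": joint torques, N m; "position": TCP position; "ee_rot": TCP orientation; "contact_force": force on the tool from outside, world axes, zero at the start; "ft_torque": the same for the moment, N m; "width": finger opening in mm; "grasp_force": force on a finger pad.
Only numpy, scipy, OpenCV 4.12 (cv2) and the standard library are available. Lean on these libraries where they do the work, as an engineer would, in place of code of your own. Each camera call takes 0.05 s, during which the arm holds its last target. There are 200 camera calls.

## Working session

There is one attempt and no reset: what is moved stays moved. The work goes in short steps, Python scripts to look and compute and a shell command to move; the robot and the scene stay as the last step left them, time stands still between calls to the robot, and variables do not carry over. Pictures are saved under pics/ and viewed, at most 10 in all, crops included, and the job is handed in when it is done.

```bash
mkdir -p pics; cat > h.py <<'E'
import numpy as np, cv2
from plant import *
from scipy.spatial.transform import Rotation as R
def ray(cam,uv):
    c=calibration(cam); f=240/np.tan(np.radians(c["vfov"]/2))
    K=np.array([[f,0,c["cx"]],[0,f,c["cy"]],[0,0,1]])
    # k1 model: slopes s -> s(1+k1 r^2)
    p=cv2.undistortPoints(np.array([[uv]],float),K,np.array([c["k1"],0,0,0,0.]))[0,0]
    T=np.array(c["T"]); d=T[:3,:3]@np.array([p[0],p[1],1]); return T[:3,3],d
def at(cam,uv,z):
    o,d=ray(cam,uv); return o+d*(z-o[2])/d[2]
def proj(cam,P):
    c=calibration(cam); f=240/np.tan(np.radians(c["vfov"]/2)); T=np.array(c["T"])
    q=T[:3,:3].T@(np.array(P,float)-T[:3,3]); s=q[:2]/q[2]; s=s*(1+c["k1"]*(s@s)); return s*f+[c["cx"],c["cy"]]
def save(cam,name,crop=None,scale=1):
    im=snapshot(cam); 
    if crop: im=im[crop[1]:crop[3],crop[0]:crop[2]]
    if scale!=1: im=cv2.resize(im,None,fx=scale,fy=scale,interpolation=cv2.INTER_CUBIC)
    cv2.imwrite("pics/"+name,im[:,:,::-1])
Z=dict(press=0,stops=24,book=24,press_platen=50,knob_grip=123,ring_tick=99,knob_mark=136,glue_center=65,basket_center=42)
E
python3 - <<'E'
from h import *
np.set_printoptions(precision=1,suppress=True)
for cam in("scene","top"):
    save(cam,cam+"0.png"); print(cam,np.array(calibration(cam)["T"])[:3,3])
    for n,z in Z.items():
        r=tip_of(cam,n)[:2]
        for d in r: print(n,round(d["conf"],2),np.array(d["xy"]),at(cam,d["xy"],z))
s=read_state();print(s)
E
```

```text
scene [ 953.2 -473.   678.6]
press 0.78 [322.2 282.7] [641.2  47.    0. ]
stops 0.86 [340.  289.9] [692.3  29.6  24. ]
book 0.75 [303.3 261.1] [586.8  61.5  24. ]
press_platen 0.82 [319.7 270.6] [643.7  33.9  50. ]
knob_grip 0.96 [322.3 241.4] [645.7  42.4 123. ]
knob_grip 0.6 [298.9 260.4] [634.4 -21.8 123. ]
ring_tick 0.67 [306.7 253.1] [623.1  21.6  99. ]
knob_mark 0.88 [313.8 240.2] [637.7  25.4 136. ]
knob_mark 0.62 [379.7 217.2] [715.2 145.1 136. ]
glue_center 0.73 [379.8 220.3] [688.7 216.5  65. ]
basket_center 0.65 [242.3 325.7] [ 588.1 -145.1   42. ]
basket_center 0.38 [312.9 240.7] [582.1 109.4  42. ]
top [ 554.8   64.8 1050. ]
press 0.83 [325.  246.5] [643.8  46.1   0. ]
stops 0.46 [337.9 219.6] [696.4  20.5  24. ]
book 0.65 [317.6 273.3] [587.8  61.2  24. ]
press_platen 0.62 [329.4 245.1] [642.3  38.3  50. ]
knob_grip 0.68 [328.6 239.2] [646.7  41.7 123. ]
ring_tick 0.9 [338.6 250.2] [628.6  22.5  99. ]
knob_mark 0.72 [342.7 245.7] [633.8  16.8 136. ]
glue_center 0.68 [238.1 215.5] [698.  216.1  65. ]
basket_center 0.72 [425.8 268.8] [ 596.8 -152.4   42. ]
{'clock': 1.0, 'joint_pos': array([-1.4,  0.2,  1.5,  0. ,  1.4, -0.1]), 'dq': array([ 0.,  0., -0.,  0., -0., -0.]), 'joint_torque': array([  0. , -49.7, -39. ,  -0. ,   0. ,  -0. ]), 'position': array([ 157. , -605. ,  231.3]), 'ee_rot': array([3.1, 0.4, 0. ]), 'contact_force': array([-0.1,  0.3, -0.5]), 'ft_torque': array([0., 0., 0.]), 'grasp_force': 0.0, 'width': 85.50832677099247}
```

View pics/scene0.png

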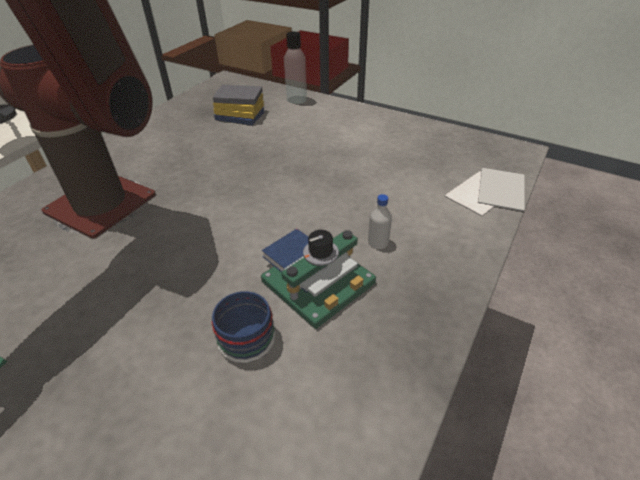

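View pics/top0.png

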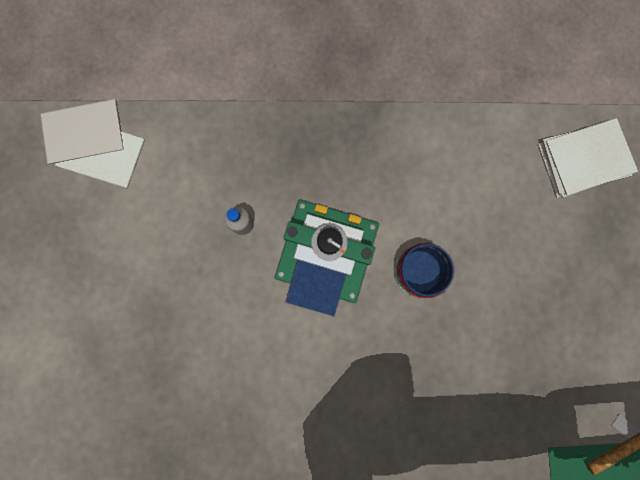

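The scene shows the press at about (320,270), open front facing the robot, with the book sticking out at (290,248). The glue bottle is to the right at (380,225) and the basket in front at (242,325). In the top view the knob is at (329,240), the stops at (321,208) and (355,218), and the book's near edge runs from (286,301) to (335,316). Next I'll measure the yaws.

```bash
cat >> h.py <<'E'
def book_top(im=None):
    if im is None: im=snapshot("top")
    h=cv2.cvtColor(im,cv2.COLOR_RGB2HSV); m=cv2.inRange(h,(100,80,30),(130,255,200)); m[:, :270]=0; m[:,385:]=0; m[:190]=0; m[335:]=0
    m=cv2.morphologyEx(m,cv2.MORPH_OPEN,np.ones((3,3)))
    n,l,s,_=cv2.connectedComponentsWithStats(m); k=1+np.argmax(s[1:,4])
    c=max(cv2.findContours((l==k).astype(np.uint8),cv2.RETR_EXTERNAL,cv2.CHAIN_APPROX_NONE)[0],key=len)
    return np.array([at("top",p,46)[:2] for p in c[:,0].astype(float)])
def stops_top(im):
    h=cv2.cvtColor(im,cv2.COLOR_RGB2HSV); m=cv2.inRange(h,(12,150,120),(30,255,255)); m[:190]=0;m[228:]=0;m[:,:290]=0;m[:,380:]=0
    n,l,s,c=cv2.connectedComponentsWithStats(m); o=[i for i in range(1,n) if s[i,4]>25]
    return [at("top",c[i],42)[:2] for i in o]
E
python3 - <<'E'
from h import *
np.set_printoptions(precision=2,suppress=True)
im=snapshot("top")
b=book_top(im); r=cv2.minAreaRect(b.astype(np.float32)); print("book rect",r, cv2.boxPoints(r))
s=stops_top(im); print("stops",s)
B=[at("top",p,94)[:2] for p in((292,231),(368,254))]; print("bolts",B)
for P in (s,B):
    d=P[0]-P[1] if P[0][1]>P[1][1] else P[1]-P[0]; print("yaw",np.degrees(np.arctan2(-d[0],d[1])), (P[0]+P[1])/2)
# green mask bed
h=cv2.cvtColor(im,cv2.COLOR_RGB2HSV); m=cv2.inRange(h,(60,80,30),(90,255,200)); m[330:]=0
c=np.vstack([x[:,0] for x in cv2.findContours(m,0,1)[0] if len(x)>10]).astype(float)
print("green",cv2.minAreaRect(np.array([at("top",p,24)[:2] for p in c],np.float32)))
E
```

```text
book rect ((559.3027954101562, 65.27420043945312), (99.33566284179688, 85.38365173339844), 74.33612823486328) [[504.79  28.98]
 [587.     5.92]
 [613.82 101.57]
 [531.61 124.62]]
stops [array([715.66,  55.36]), array([695.82, -11.18])]
bolts [array([664.8 , 109.85]), array([622.01, -32.87])]
yaw -16.608357269633707 [705.74  22.09]
yaw -16.68963353201382 [643.4   38.49]
green ((623.417724609375, 7.52862548828125), (256.77716064453125, 168.30638122558594), 73.39163970947266)
```

```bash
cat >> h.py <<'E'
O=np.array([645,40.5]); YAW=np.radians(-16.65)
u=np.array([np.cos(YAW),np.sin(YAW)]); v=np.array([-np.sin(YAW),np.cos(YAW)])
def W(x,y,z): return np.r_[O+x*u+y*v,z]
def pf(p): d=np.array(p[:2])-O; return np.array([d@u,d@v])
def plan(p,yaw,n,P0=None):
    """p world target, yaw (rad) of tool x, tool down; n equal calls; prints slide, rotz fractions"""
    s=read_state(); A=R.from_rotvec(s["ee_rot"]).as_matrix(); P=np.array(s["position"]) if P0 is None else P0
    y0=np.arctan2(A[1,0],A[0,0]); dy=yaw-y0
    tilt=np.degrees(np.arccos(-A[2,2]))
    print("t",round(s["clock"],2),"pos",P.round(1),"yaw",round(np.degrees(y0),2),"tilt",round(tilt,2),"q6",round(s["joint_pos"][5],3),"dyaw",round(np.degrees(dy),1),"F",s["contact_force"].round(1))
    for i in range(n):
        a=y0+dy*i/n; X=np.array([[np.cos(a),np.sin(a),0],[np.sin(a),-np.cos(a),0],[0,0,-1]])
        print((X.T@(p-P)/n/800).round(4),"rotz",round(-np.degrees(dy)/n/45,4))
E
python3 - <<'E'
from h import *
plan(W(-172,0,110),YAW+np.pi,4)
s=read_state(); print(R.from_rotvec(s["ee_rot"]).as_matrix().round(3))
E
```

```text
t 1.05 pos [ 156.9 -605.   231.3] yaw 14.54 tilt 0.0 q6 -0.126 dyaw 148.8 F [ 0.6  0.1 -0.4]
[ 0.1523 -0.1848  0.0379] rotz -0.8267
[ 0.233  -0.0551  0.0379] rotz -0.8267
[0.2189 0.097  0.0379] rotz -0.8267
[0.1157 0.2097 0.0379] rotz -0.8267
[[ 0.968  0.251 -0.   ]
 [ 0.251 -0.968 -0.   ]
 [-0.     0.    -1.   ]]
```

```bash
python3 -m crank '{"slide":[[0.152,-0.185,0.038],[0.152,-0.185,0.038],[0.152,-0.185,0.038],[0.152,-0.185,0.038],[0.152,-0.185,0.038]],"rot":[[0,0,-0.827],[0,0,-0.827],[0,0,-0.827],[0,0,-0.827],[0,0,-0.827]],"claw":[60,60,60,60,60]}'
python3 -m crank '{"slide":[[0.233,-0.055,0.038],[0.233,-0.055,0.038],[0.233,-0.055,0.038],[0.233,-0.055,0.038],[0.233,-0.055,0.038]],"rot":[[0,0,-0.827],[0,0,-0.827],[0,0,-0.827],[0,0,-0.827],[0,0,-0.827]],"claw":[60,60,60,60,60]}'
python3 -m crank '{"slide":[[0.219,0.097,0.038],[0.219,0.097,0.038],[0.219,0.097,0.038],[0.219,0.097,0.038],[0.219,0.097,0.038]],"rot":[[0,0,-0.827],[0,0,-0.827],[0,0,-0.827],[0,0,-0.827],[0,0,-0.827]],"claw":[60,60,60,60,60]}'
python3 -m crank '{"slide":[[0.116,0.21,0.038],[0.116,0.21,0.038],[0.116,0.21,0.038],[0.116,0.21,0.038],[0.116,0.21,0.038]],"rot":[[0,0,-0.827],[0,0,-0.827],[0,0,-0.827],[0,0,-0.827],[0,0,-0.827]],"claw":[60,60,60,60,60]}'
python3 - <<'E'
from h import *
save("scene","s1.png",(160,130,480,370),2.5)
plan(W(-172,0,29),YAW+np.pi,1); print(pf(read_state()["position"]),read_state()["width"])
for n in("knob_grip","press"): print(n,[(d["conf"],at("scene",d["xy"],Z[n])) for d in tip_of("scene",n)[:1]])
E
```

```text
clock: 1.68
position: [237.9, -430.7, 201.2]
ee_rot: [2.825, 1.372, -0.0]
contact_force: [-0.8, -1.4, 0.4]
width: 60.1
grasp_force: 0.0
clock: 2.3
position: [318.8, -257.9, 171.0]
ee_rot: [2.242, 2.199, -0.0]
contact_force: [0.7, -0.7, -0.5]
width: 59.8
grasp_force: 0.0
clock: 2.92
position: [399.7, -84.3, 140.4]
ee_rot: [1.425, 2.799, -0.001]
contact_force: [0.1, 0.5, -0.2]
width: 60.1
grasp_force: 0.0
clock: 3.55
position: [480.6, 89.2, 109.6]
ee_rot: [-0.461, -3.107, 0.001]
contact_force: [-0.1, 0.3, 0.5]
width: 60.2
grasp_force: 0.0
t 3.6 pos [480.4  88.8 109.8] yaw 163.05 tilt 0.02 q6 -1.253 dyaw 0.3 F [-0.8 -0.2 -0.1]
[0.0006 0.0011 0.101 ] rotz -0.0066
[-171.5283474    -0.89950467] 60.294636915243004
knob_grip [(0.58, array([647.63055085,  40.58452477, 123.        ]))]
press [(0.74, array([647.01190225,  39.84465929,   0.        ]))]
```

View pics/s1.png

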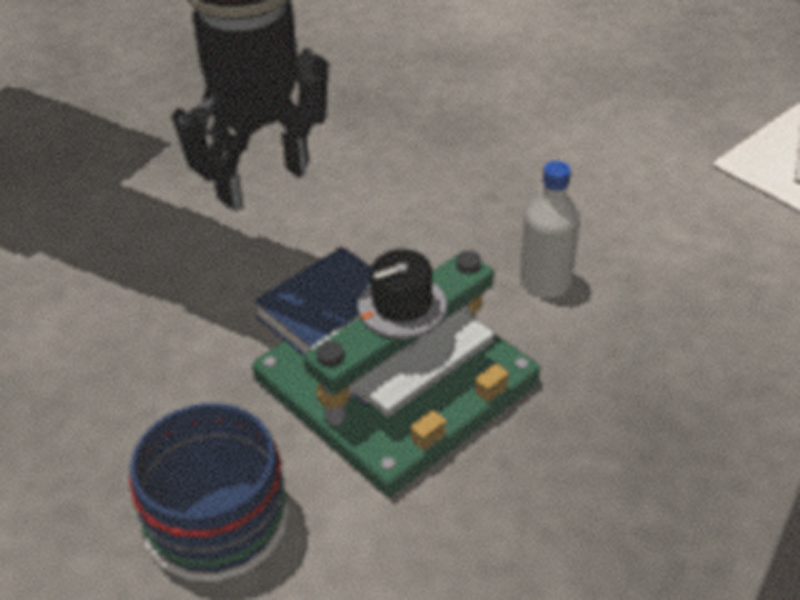

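The open gripper hangs in front of the book, which is at crop (320,300), with the fingertips at about (235,205) and (300,170). I'll go down and approach.

```bash
python3 -m crank '{"slide":[[0,0.001,0.05],[0,0.001,0.102],[0,0.001,0.102]],"rot":[[0,0,-0.007],[0,0,-0.007],[0,0,-0.007]],"claw":[60,60,60]}'
python3 -m crank '{"slide":[[-0.009,0,0],[-0.018,0,0],[-0.026,0,0],[-0.026,0,0]],"rot":[[0,0,0],[0,0,0],[0,0,0],[0,0,0]],"claw":[60,60,60,60]}'
python3 -m crank '{"slide":[[-0.006,0,0],[-0.012,0,0],[-0.018,0,0],[-0.024,0,0],[-0.03,0,0]],"rot":[[0,0,0],[0,0,0],[0,0,0],[0,0,0],[0,0,0]],"claw":[60,60,60,60,60]}'
python3 - <<'E'
from h import *
plan(W(-93,0,28),YAW+np.pi,1); print(pf(read_state()["position"]))
b=book_top(); q=np.array([pf(x) for x in b]); print("book contour",q.min(0),q.max(0))
E
```

```text
clock: 4.08
position: [476.9, 89.7, 25.5]
ee_rot: [-0.45, -3.102, 0.002]
contact_force: [-0.0, 0.5, 0.2]
width: 60.0
grasp_force: 0.0
clock: 4.58
position: [501.3, 85.1, 29.0]
ee_rot: [0.445, 3.108, 0.0]
contact_force: [-0.1, 0.3, -0.7]
width: 59.8
grasp_force: 0.0
clock: 5.2
position: [523.2, 78.4, 28.0]
ee_rot: [-0.445, -3.11, 0.0]
contact_force: [-1.3, 0.1, 0.8]
width: 59.8
grasp_force: 0.6
t 5.2 pos [523.2  78.4  28. ] yaw 163.72 tilt 0.02 q6 -1.287 dyaw -0.4 F [-1.3  0.1  0.8]
[-0.0431 -0.0021 -0.0001] rotz 0.0081
[-127.50856728    1.43796389]
book contour [-89.17803761 -50.69947384] [-47.08998763  44.9895148 ]
```

```bash
python3 -m crank '{"slide":[[-0.005,-0.001,0],[-0.01,-0.002,0],[-0.015,-0.002,0],[-0.02,-0.002,0],[-0.025,-0.002,0]],"rot":[[0,0,0.004],[0,0,0.008],[0,0,0.008],[0,0,0.008],[0,0,0.008]],"claw":[60,60,60,60,60]}'
python3 -m crank '{"slide":[[-0.002,0,0],[-0.004,0,0],[-0.006,0,0],[-0.008,0,0],[-0.01,0,0]],"rot":[[0,0,0],[0,0,0],[0,0,0],[0,0,0],[0,0,0]],"claw":[60,60,60,60,60]}'
python3 - <<'E'
from h import *
plan(W(-93,0,28),YAW+np.pi,1); print(pf(read_state()["position"]))
E
```

```text
clock: 5.88
position: [542.0, 71.3, 28.0]
ee_rot: [-0.455, -3.108, 0.0]
contact_force: [-1.5, 0.5, -0.6]
width: 60.5
grasp_force: 0.4
clock: 6.5
position: [549.6, 69.1, 28.2]
ee_rot: [0.455, 3.109, 0.0]
contact_force: [-1.7, 0.4, 1.0]
width: 60.0
grasp_force: 0.8
t 6.5 pos [549.6  69.1  28.2] yaw 163.36 tilt 0.0 q6 -1.298 dyaw -0.0 F [-1.7  0.4  1. ]
[-0.0083 -0.0001  0.0002] rotz 0.0002
[-9.96441743e+01  7.28236115e-02]
```

Now small steps until the stops are felt.

```bash
python3 -m crank '{"slide":[[-0.0015,0,0],[-0.003,0,0],[-0.0045,0,0]],"rot":[[0,0,0],[0,0,0],[0,0,0]],"claw":[60,60,60]}' | grep -E 'posi|contact'
python3 -m crank '{"slide":[[-0.001,0,0],[-0.002,0,0],[-0.002,0,0]],"rot":[[0,0,0],[0,0,0],[0,0,0]],"claw":[60,60,60]}' | grep -E 'posi|contact'
```

```text
position: [553.0, 68.0, 28.2]
contact_force: [-2.0, 1.0, 1.2]
position: [553.9, 67.8, 28.0]
contact_force: [-5.1, 1.5, 3.0]
```

```bash
python3 -m crank '{"slide":[[-0.001,0,0],[-0.0015,0,0],[-0.0015,0,0]],"rot":[[0,0,0],[0,0,0],[0,0,0]],"claw":[60,60,60]}' | grep -E 'posi|contact'
python3 - <<'E'
from h import *
plan(W(-93,0,28),YAW+np.pi,1); s=read_state(); print(pf(s["position"]),s["ft_torque"])
E
```

```text
position: [553.9, 67.7, 27.8]
contact_force: [-8.3, 2.0, 5.8]
t 7.62 pos [553.9  67.7  27.8] yaw 163.37 tilt 0.22 q6 -1.301 dyaw -0.0 F [-8.3  2.   5.8]
[-0.0026  0.     -0.0003] rotz 0.0003
[-9.51019449e+01 -1.50491725e-02] [ 0.3068606   1.24810449 -0.01987488]
```

```bash
python3 -m crank '{"slide":[[-0.001,0,0],[-0.0015,0,0],[-0.0015,0,0]],"rot":[[0,0,0],[0,0,0],[0,0,0]],"claw":[60,60,60]}' | grep -E 'posi|contact'
python3 - <<'E'
from h import *
s=read_state(); print(s["contact_force"],s["ft_torque"])
E
python3 -m crank '{"slide":[[0.01,0,0],[0.03,0,0],[0.06,0,0],[0.06,0,-0.06],[0.06,0,-0.12]],"rot":[[0,0,0],[0,0,0],[0,0,0],[0,0,0],[0,0,0]],"claw":[60,60,60,85,85]}' | grep -E 'posi|contact'
python3 - <<'E'
from h import *
im=snapshot("top"); cv2.imwrite("pics/t2.png",cv2.resize(im[190:340,240:440],None,fx=4,fy=4,interpolation=cv2.INTER_CUBIC)[:,:,::-1])
save("scene","s2.png",(240,200,400,340),5)
for cam in("scene","top"):
  for n in("knob_grip","knob_mark","ring_tick"): print(cam,n,[(round(d["conf"],2),at(cam,d["xy"],Z[n]).round(1)) for d in tip_of(cam,n)[:1]])
E
```

```text
position: [553.9, 67.7, 27.5]
contact_force: [-12.3, 3.0, 8.6]
[-12.30302127   2.97182421   8.57353393] [0.55549716 1.84540185 0.01305611]
position: [510.5, 80.5, 124.8]
contact_force: [0.8, 0.1, -0.2]
scene knob_grip [(0.73, array([643.9,  34. , 123. ]))]
scene knob_mark [(0.66, array([636.8,  28.3, 136. ]))]
scene ring_tick [(0.62, array([622.4,  18.4,  99. ]))]
top knob_grip [(0.67, array([648.5,  44.1, 123. ]))]
top knob_mark [(0.89, array([629.1,  17.3, 136. ]))]
top ring_tick [(0.88, array([621.5,  24. ,  99. ]))]
```

View pics/s2.png

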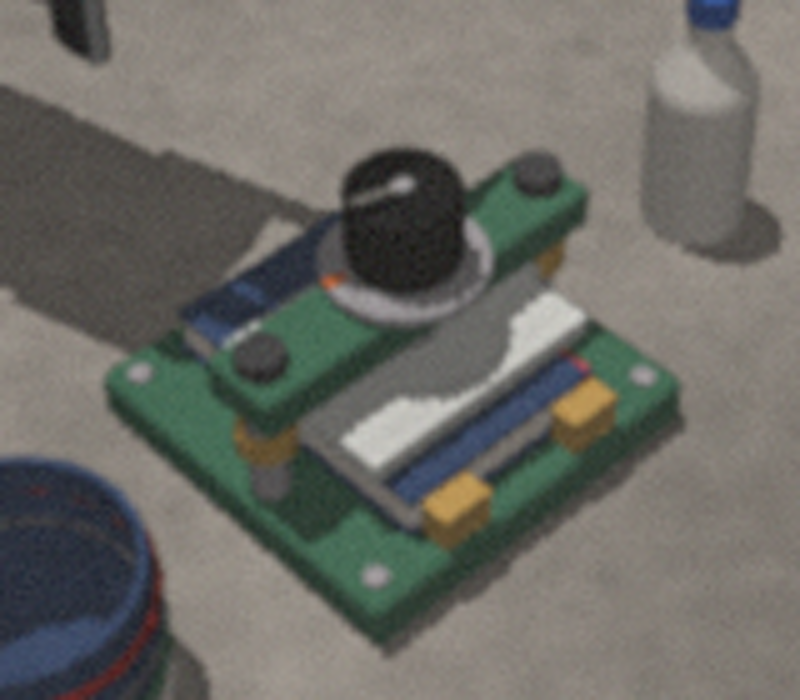

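View pics/t2.png

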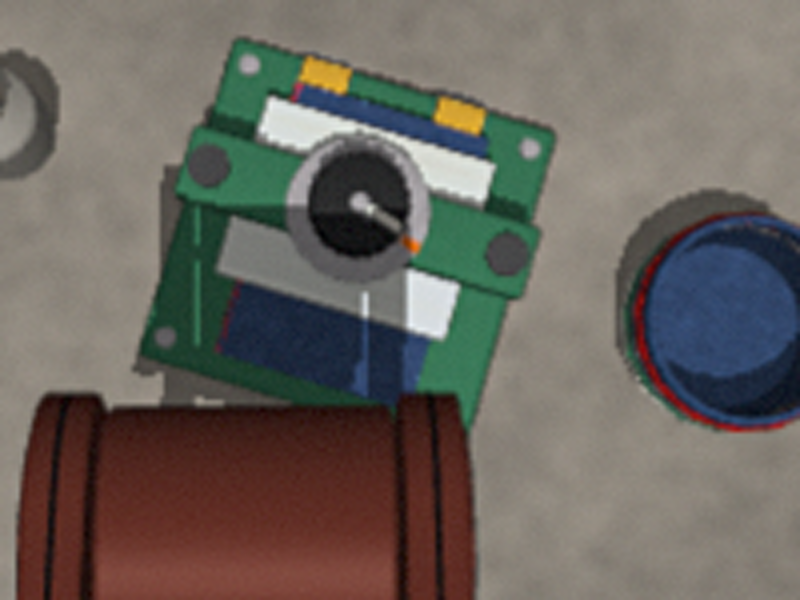

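The scene crop shows the book's far edge flush against both brass stops, at (460,505) and (585,415). The top crop agrees: the blue strip is parallel to the plate, with the stops at (325,75) and (460,112). White mark and orange tick are in line, and the knob axis is at about (358,201) in the crop.

```bash
python3 - <<'E'
from h import *
a=at("top",(240+358/4,190+201/4),136); b=at("scene",(240+405/5,200+183/5),136); print(a,b)
k=(a+b)[:2]/2; print(k)
plan(np.r_[k,175],np.radians(229.9),2)
E
```

```text
[643.53420635  40.45122769 136.        ] [644.21980599  40.44899614 136.        ]
[643.87700617  40.45011192]
t 9.03 pos [509.7  80.6 122.5] yaw 163.35 tilt 0.15 q6 -1.276 dyaw 66.5 F [-0.4 -0.5 -0.1]
[-0.0875 -0.     -0.0328] rotz -0.7394
[-0.0732 -0.048  -0.0328] rotz -0.7394
```

```bash
python3 -m crank '{"slide":[[0,0,-0.066],[-0.0875,0,-0.066],[-0.0875,0,-0.066],[-0.0875,0,-0.066],[-0.0875,0,-0.066]],"rot":[[0,0,-0.2],[0,0,-0.739],[0,0,-0.739],[0,0,-0.739],[0,0,-0.739]],"claw":[85,85,85,85,85]}' | grep -E 'posi|contact'
python3 -m crank '{"slide":[[-0.073,-0.048,0],[-0.073,-0.048,0],[-0.073,-0.048,0],[-0.073,-0.048,0],[-0.073,-0.048,0]],"rot":[[0,0,-0.739],[0,0,-0.739],[0,0,-0.739],[0,0,-0.739],[0,0,-0.739]],"claw":[85,85,85,85,85]}' | grep -E 'posi|contact'
python3 - <<'E'
from h import *
plan(np.array([644.3,40.6,104]),np.radians(229.9),1); print(read_state()["joint_pos"])
E
```

```text
position: [577.2, 60.5, 175.2]
contact_force: [0.0, 0.0, -0.5]
position: [644.4, 40.7, 176.5]
contact_force: [0.3, -0.6, -0.6]
t 10.28 pos [644.4  40.7 176.5] yaw -130.33 tilt 0.03 q6 -2.497 dyaw 360.2 F [ 0.3 -0.6 -0.6]
[0.0001 0.0001 0.0907] rotz -8.0052
[-5.90235159e-02  3.10317625e-01  1.52271396e+00 -2.48221116e-06
  1.30915257e+00 -2.49666044e+00]
```

```bash
python3 -m crank '{"slide":[[0,0,0.045],[0,0,0.09],[0,0,0.09]],"rot":[[0,0,0],[0,0,0],[0,0,0]],"claw":[85,85,85]}' | grep -E 'posi|contact'
python3 -m crank '{"slide":[[0,0,0],[0,0,0],[0,0,0],[0,0,0]],"rot":[[0,0,0],[0,0,0],[0,0,0],[0,0,0]],"claw":[40,40,40,40]}'
python3 - <<'E'
from h import *
s=read_state(); print(s["contact_force"],s["ft_torque"],s["position"])
E
```

```text
position: [641.7, 40.8, 101.4]
contact_force: [0.6, 0.6, 0.4]
clock: 11.15
position: [644.4, 42.2, 107.8]
ee_rot: [-1.324, 2.848, 0.003]
contact_force: [-8.7, 4.2, 9.2]
width: 44.2
grasp_force: 60.7
[-8.65093459  4.24303162  9.21589346] [ 0.80586111  1.44483775 -0.1305894 ] [644.41096422  42.1789605  107.81083014]
```

```bash
python3 -m crank '{"slide":[[0,0.003,-0.003],[0,0.003,-0.003]],"rot":[[0,0,0],[0,0,0]],"claw":[40,40]}'
python3 - <<'E'
from h import *
s=read_state(); print(s["contact_force"],s["ft_torque"],s["position"])
E
```

```text
clock: 11.4
position: [644.1, 42.3, 108.1]
ee_rot: [-1.323, 2.846, -0.002]
contact_force: [4.5, 0.8, -4.4]
width: 44.5
grasp_force: 63.8
[ 4.51327225  0.7788158  -4.35481915] [ 0.14719893 -0.86264279 -0.02125137] [644.13044818  42.25204191 108.05754515]
```

```bash
cat > mon.py <<'E'
from h import *
np.set_printoptions(precision=2,suppress=True)
s=read_state(); y=R.from_rotvec(s["ee_rot"]).as_matrix(); print(round(s["clock"],2),"q6",round(s["joint_pos"][5],3),"F",s["contact_force"],"M",s["ft_torque"],"pos",s["position"],"t6",s["joint_torque"][5])
E
for i in 1; do python3 -m crank '{"slide":[[0,0,0],[0,0,0],[0,0,0],[0,0,0],[0,0,0]],"rot":[[0,0,0.1],[0,0,0.2],[0,0,0.3],[0,0,0.4],[0,0,0.5]],"claw":[40,40,40,40,40]}' | grep -E 'width'; python3 mon.py; done
python3 -m crank '{"slide":[[0,0,0],[0,0,0],[0,0,0],[0,0,0],[0,0,0]],"rot":[[0,0,0.1],[0,0,0.2],[0,0,0.3],[0,0,0.4],[0,0,0.5]],"claw":[40,40,40,40,40]}' | grep -E 'width'; python3 mon.py
```

```text
width: 44.3
12.03 q6 -2.103 F [ 6.02  0.35 -5.75] M [-0.13 -1.01  0.09] pos [644.52  41.69 108.06] t6 -0.7397063635289669
width: 44.5
12.65 q6 -1.71 F [ 6.11 -2.82 -6.24] M [-0.49 -1.03  0.14] pos [644.69  41.   108.06] t6 -0.7398257218301296
```

```bash
python3 -m crank '{"slide":[[0,0,0],[0,0,0],[0,0,0]],"rot":[[0,0,0.1],[0,0,0.2],[0,0,0.3]],"claw":[40,40,40]}' >/dev/null; python3 mon.py
python3 -m crank '{"slide":[[0,0,0],[0,0,0],[0,0,0]],"rot":[[0,0,0.1],[0,0,0.2],[0,0,0.3]],"claw":[40,40,40]}' >/dev/null; python3 mon.py
python3 -m crank '{"slide":[[0,0,0],[0,0,0],[0,0,0]],"rot":[[0,0,0.1],[0,0,0.2],[0,0,0.3]],"claw":[40,40,40]}' >/dev/null; python3 mon.py
python3 - <<'E'
from h import *
save("scene","s3.png",(270,200,370,290),6)
print(tip_of("scene","ring_tick")[:2],tip_of("scene","knob_mark")[:1])
E
```

```text
13.03 q6 -1.475 F [ 5.71 -3.84 -5.78] M [-0.7  -1.04  0.13] pos [644.63  40.61 108.04] t6 -0.6884714215993881
13.4 q6 -1.239 F [ 5.89 -4.34 -5.7 ] M [-0.89 -0.86  0.23] pos [644.5   40.21 108.04] t6 -0.6270700134336948
13.78 q6 -1.003 F [ 4.11 -5.54 -4.95] M [-1.13 -0.68  0.25] pos [644.3   39.86 108.05] t6 -0.5730397067964077
[{'xy': [314.1, 239.7], 'conf': 0.73}] [{'xy': [317.6, 230.4], 'conf': 0.59}]
```

View pics/s3.png

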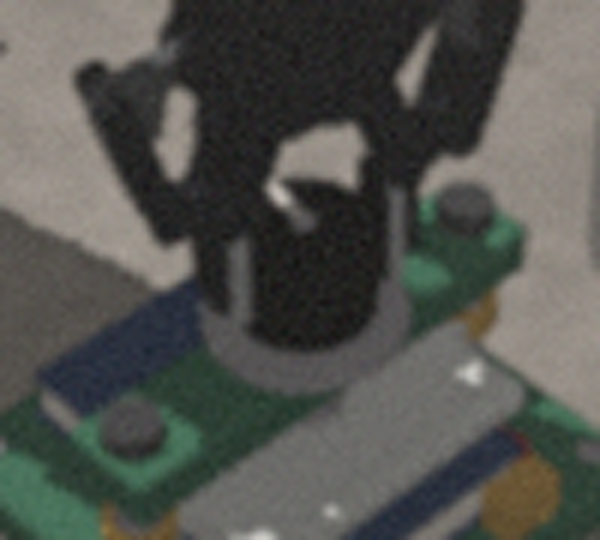

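The scene crop shows the fingers on the knob. The mark has moved round to (280,190) and the tick is hidden behind the knob. The plate is now just above the book, and the torque is rising.

```bash
python3 -m crank '{"slide":[[0,0,0],[0,0,0]],"rot":[[0,0,0.1],[0,0,0.2]],"claw":[40,40]}' >/dev/null; python3 mon.py
python3 -m crank '{"slide":[[0,0,0],[0,0,0]],"rot":[[0,0,0.1],[0,0,0.2]],"claw":[40,40]}' >/dev/null; python3 mon.py
python3 -m crank '{"slide":[[0,0,0],[0,0,0]],"rot":[[0,0,0.1],[0,0,0.2]],"claw":[40,40]}' >/dev/null; python3 mon.py
python3 -m crank '{"slide":[[0,0,0],[0,0,0]],"rot":[[0,0,0.1],[0,0,0.2]],"claw":[40,40]}' >/dev/null; python3 mon.py
```

```text
14.18 q6 -0.846 F [ 4.31 -6.34 -4.16] M [-1.18 -0.56  0.25] pos [644.1   39.67 108.03] t6 -0.5484307743608952
14.43 q6 -0.689 F [ 2.62 -7.25 -3.72] M [-1.28 -0.33  0.29] pos [643.9   39.5  108.04] t6 -0.530549269169569
14.68 q6 -0.532 F [ 1.46 -6.8  -2.36] M [-1.36 -0.18  0.09] pos [643.65  39.36 108.02] t6 -0.7301524467766285
14.93 q6 -0.375 F [ 0.29 -8.4  -1.8 ] M [-1.28 -0.    0.25] pos [643.39  39.25 108.01] t6 -0.5986264161765575
```

```bash
python3 -m crank '{"slide":[[0,0,0]],"rot":[[0,0,0.1]],"claw":[40]}' >/dev/null; python3 mon.py
python3 -m crank '{"slide":[[0,0,0]],"rot":[[0,0,0.1]],"claw":[40]}' >/dev/null; python3 mon.py
python3 -m crank '{"slide":[[0,0,0]],"rot":[[0,0,0.1]],"claw":[40]}' >/dev/null; python3 mon.py
python3 -m crank '{"slide":[[0,0,0]],"rot":[[0,0,0.1]],"claw":[40]}' >/dev/null; python3 mon.py
python3 -m crank '{"slide":[[0,0,0]],"rot":[[0,0,0.1]],"claw":[40]}' >/dev/null; python3 mon.py
python3 - <<'E'
from h import *
save("scene","s4.png",(270,200,370,290),6)
E
```

```text
15.05 q6 -0.297 F [-0.35 -7.68 -2.24] M [-1.38  0.08  0.29] pos [643.25  39.23 107.98] t6 -0.5310158059000969
15.18 q6 -0.218 F [-0.47 -7.97 -0.91] M [-1.33  0.22  0.31] pos [643.12  39.22 108.  ] t6 -0.5245497263967991
15.3 q6 -0.14 F [-1.33 -8.39 -0.95] M [-1.33  0.28  0.31] pos [642.98  39.22 107.98] t6 -0.5539760738611221
15.43 q6 -0.061 F [-1.54 -8.79 -0.65] M [-1.3   0.39  0.17] pos [642.83  39.2  107.97] t6 -0.661496389657259
15.55 q6 0.018 F [-0.51 -8.09 -1.11] M [-1.32  0.45  0.12] pos [642.72  39.26 107.96] t6 -0.7426039315760136
```

```bash
python3 -m crank '{"slide":[[0,0,0],[0,0,0],[0,0,-0.05],[0,0,-0.1],[0,0,-0.1]],"rot":[[0,0,0],[0,0,0],[0,0,0],[0,0,0],[0,0,0]],"claw":[85,85,85,85,85]}' | grep -E 'width|posi|contact'
python3 - <<'E'
from h import *
s=read_state(); A=R.from_rotvec(s["ee_rot"]).as_matrix(); plan(np.array([644,41,185])+[-135,40,0],np.arctan2(A[1,0],A[0,0]),1)
E
```

```text
position: [646.0, 42.3, 192.9]
contact_force: [0.3, -0.3, -0.2]
width: 84.8
t 16.23 pos [646.   42.3 192.9] yaw 85.9 tilt 0.52 q6 0.015 dyaw 0.0 F [ 0.3 -0.3 -0.2]
[ 0.036  -0.1742  0.0098] rotz -0.0
```

View pics/s4.png

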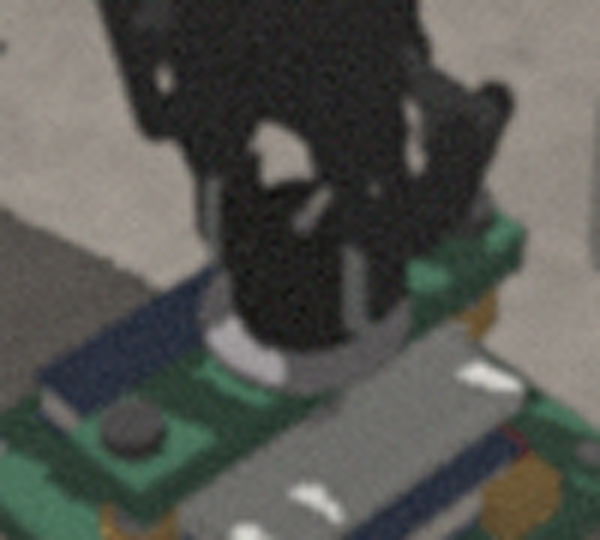

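The scene crop shows the mark at (315,205), now pointing away from the camera, with the plate down on the book. I'll back off and measure the slip from the top camera.

```bash
python3 -m crank '{"slide":[[0.03,-0.174,0],[0.03,-0.174,0],[0.036,-0.174,0],[0.036,-0.174,0]],"rot":[[0,0,0],[0,0,0],[0,0,0],[0,0,0]],"claw":[85,85,85,85]}' | grep -E 'posi'
cat > slip.py <<'E'
from h import *
import sys
im=snapshot("top"); cv2.imwrite("pics/"+sys.argv[1],cv2.resize(im[190:340,240:440],None,fx=4,fy=4,interpolation=cv2.INTER_CUBIC)[:,:,::-1])
C=np.array([643.9,40.5]); ang=lambda p:np.degrees(np.arctan2(*(p[:2]-C)[::-1]))
A={}
for n in("ring_tick","knob_mark"):
    for d in tip_of("top",n)[:1]: p=at("top",d["xy"],Z[n]); A[n]=ang(p); print(n,round(d["conf"],2),np.array(d["xy"]),p.round(1),"ang",A[n].round(1),"r",np.linalg.norm(p[:2]-C).round(1))
h=cv2.cvtColor(im,cv2.COLOR_RGB2HSV); m=cv2.inRange(h,(3,150,110),(14,255,255)); ys,xs=np.nonzero(m[200:280,290:370])
if len(xs): p=at("top",(xs.mean()+290,ys.mean()+200),99); print("orange px",len(xs),p.round(1),"ang",ang(p).round(1),"r",np.linalg.norm(p[:2]-C).round(1))
E
python3 slip.py t3.png
```

```text
position: [505.9, 81.5, 187.5]
ring_tick 0.74 [327.7 259.1] [611.9  42.8  99. ] ang 176.0 r 32.1
knob_mark 0.82 [318.8 245.2] [634.5  59.6 136. ] ang 116.1 r 21.3
orange px 11 [623.2  48.3  99. ] ang 159.3 r 22.1
```

View pics/t3.png

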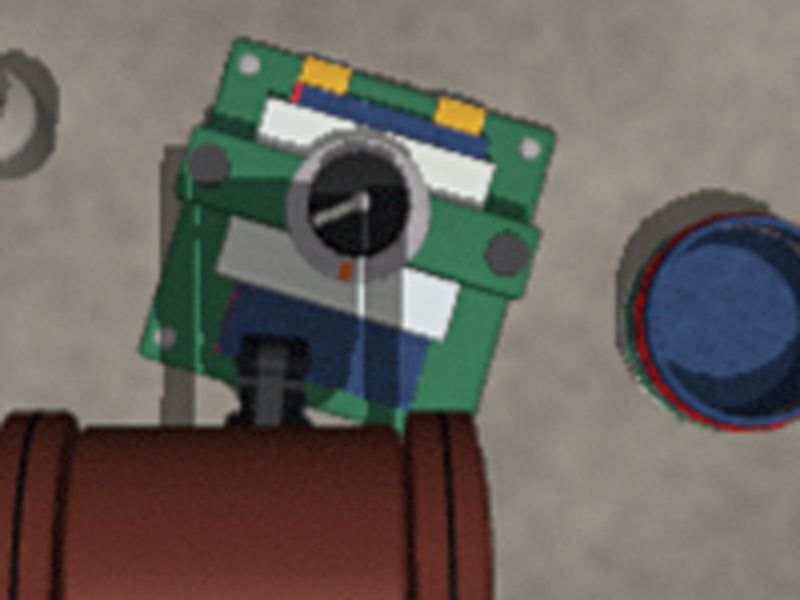

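The top crop shows the tick at (346,270) and the mark at (317,218), about the axis at (361,200). That makes the slip about 57–60°, roughly two clicks, and on the borderline. I'll regrasp and add about 18° to land mid-range.

```bash
python3 - <<'E'
from h import *
for a,b in(((412,245),(358.5,205)),((346,270),(358.5,205))):
    print(at("top",(240+a[0]/4,190+a[1]/4),99),at("top",(240+b[0]/4,190+b[1]/4),99))
print(at("top",(240+361/4,190+200/4),136),at("top",(240+317/4,190+218/4),136))
plan(np.array([644.2,40.6,185]),np.radians(85.9),1)
E
```

```text
[626.6248641   14.26698078  99.        ] [645.25154302  39.23086838  99.        ]
[614.84555294  45.00667771  99.        ] [645.25154302  39.23086838  99.        ]
[643.99036641  39.1054265  136.        ] [635.80535623  58.8223535  136.        ]
t 16.88 pos [507.7  80.5 187.9] yaw 85.86 tilt 0.1 q6 0.076 dyaw 0.0 F [ 0.  -0.2 -0.4]
[-0.0375  0.1738  0.0036] rotz -0.0009
```

```bash
python3 -m crank '{"slide":[[-0.037,0.173,0],[-0.037,0.173,0],[-0.037,0.173,0],[-0.037,0.173,0],[-0.037,0.173,0]],"rot":[[0,0,0],[0,0,0],[0,0,0],[0,0,0],[0,0,0]],"claw":[85,85,85,85,85]}' | grep -E 'posi'
python3 -m crank '{"slide":[[0,0,0.05],[0,0,0.1],[0,0,0.1]],"rot":[[0,0,0],[0,0,0],[0,0,0]],"claw":[85,85,85]}' | grep -E 'posi|contact'
python3 -m crank '{"slide":[[0,0,0],[0,0,0],[0,0,0],[0,0,0]],"rot":[[0,0,0],[0,0,0],[0,0,0],[0,0,0]],"claw":[40,40,40,40]}' | grep width
python3 mon.py
```

```text
position: [641.9, 41.2, 186.8]
position: [638.4, 41.9, 103.8]
contact_force: [0.3, -0.1, -0.9]
width: 44.4
18.38 q6 0.014 F [-4.28 -0.06  6.53] M [ 0.08  0.61 -0.01] pos [643.16  41.37 110.41] t6 0.000707370309100952
```

```bash
python3 -m crank '{"slide":[[0,0,0]],"rot":[[0,0,0.1]],"claw":[40]}' >/dev/null; python3 mon.py
python3 -m crank '{"slide":[[0,0,0]],"rot":[[0,0,0.1]],"claw":[40]}' >/dev/null; python3 mon.py
python3 -m crank '{"slide":[[0,0,0]],"rot":[[0,0,0.1]],"claw":[40]}' >/dev/null; python3 mon.py
python3 -m crank '{"slide":[[0,0,0]],"rot":[[0,0,0.1]],"claw":[40]}' >/dev/null; python3 mon.py
python3 -m crank '{"slide":[[0,0,0]],"rot":[[0,0,0.05]],"claw":[40]}' >/dev/null; python3 mon.py
```

```text
18.5 q6 0.094 F [-3.42  1.42  7.52] M [-0.01  0.56  0.21] pos [643.22  41.35 110.44] t6 -0.9854483976960182
18.62 q6 0.173 F [-3.88  0.24  7.1 ] M [-0.02  0.47  0.17] pos [643.2   41.33 110.4 ] t6 -0.6374863721430302
18.75 q6 0.252 F [-3.67 -0.51  7.09] M [0.01 0.49 0.18] pos [643.26  41.32 110.4 ] t6 -0.611268226057291
18.88 q6 0.33 F [-2.44  0.39  7.43] M [-0.04  0.5   0.22] pos [643.28  41.3  110.43] t6 -0.593199972063303
19.0 q6 0.369 F [-3.49  0.03  7.19] M [-0.03  0.51  0.31] pos [643.29  41.32 110.42] t6 -0.0012329006858635694
```

```bash
python3 -m crank '{"slide":[[0,0,0],[0,0,0],[0,0,-0.05],[0,0,-0.1],[0,0,-0.1]],"rot":[[0,0,0],[0,0,0],[0,0,0],[0,0,0],[0,0,0]],"claw":[85,85,85,85,85]}' | grep -E 'width|posi'
python3 -m crank '{"slide":[[0,-0.178,0],[-0.028,-0.178,0],[-0.028,-0.178,0],[-0.028,-0.178,0]],"rot":[[0,0,0],[0,0,0],[0,0,0],[0,0,0]],"claw":[85,85,85,85]}' | grep -E 'posi'
python3 slip.py t4.png
```

```text
position: [644.9, 41.2, 192.3]
width: 84.7
position: [501.7, 80.0, 186.5]
ring_tick 0.86 [322.8 259.1] [611.8  51.9  99. ] ang 160.4 r 34.0
knob_mark 0.72 [318.5 244.4] [636.   60.2 136. ] ang 111.9 r 21.2
orange px 9 [616.2  47.   99. ] ang 166.9 r 28.5
```

View pics/t4.png

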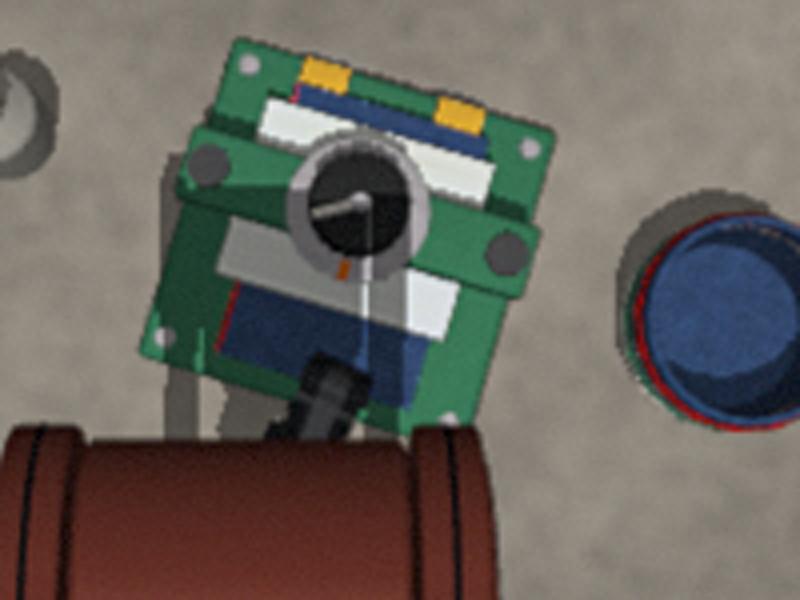

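The top crop shows the mark at (315,213) and the tick at (344,270), so the slip is about 61°. The knob followed only part of the turn, because the fingers wind up. I'll measure it properly, using the start picture (zero slip) to calibrate.

```bash
cat > slip2.py <<'E'
from h import *
def meas(im):
    im=im.astype(np.float32); C=np.array([644,40.3])
    def polar(z,rs,C):
        th=np.radians(np.arange(0,360,1.)); P=np.array([[proj("top",[C[0]+r*np.cos(t),C[1]+r*np.sin(t),z]) for t in th] for r in rs],np.float32)
        return th,cv2.remap(im,P[...,0],P[...,1],cv2.INTER_LINEAR)
    def peak(s):
        s=np.clip(s-np.median(s),0,None); k=np.argmax(np.convolve(np.r_[s,s],np.ones(9),"same")[180:540])+180
        i=np.arange(k-20,k+21); w=s[i%360]; w=np.clip(w-0.3*w.max(),0,None); return (w@i)/w.sum()%360
    th,a=polar(136,np.arange(10,19,1.),C); m=peak(a.sum(2).mean(0))
    th,b=polar(99,np.arange(27,33.5,1.),C); t=peak((b[...,0]-b[...,2]).mean(0))
    return m,t,(t-m+180)%360-180
if __name__=="__main__":
    print("start",np.round(meas(cv2.imread("pics/top0.png")[:,:,::-1]),1))
    print("now",np.round(meas(np.mean([snapshot("top").astype(float) for _ in range(8)],0)),1))
E
python3 slip2.py
```

```text
Traceback (most recent call last):
  File "slip2.py", line 14, in <module>
    print("start",np.round(meas(cv2.imread("pics/top0.png")[:,:,::-1]),1))
                           ~~~~^^^^^^^^^^^^^^^^^^^^^^^^^^^^^^^^^^^^^^^
  File "slip2.py", line 10, in meas
    th,a=polar(136,np.arange(10,19,1.),C); m=peak(a.sum(2).mean(0))
         ~~~~~^^^^^^^^^^^^^^^^^^^^^^^^^^^
  File "slip2.py", line 5, in polar
    th=np.radians(np.arange(0,360,1.)); P=np.array([[proj("top",[C[0]+r*np.cos(t),C[1]+r*np.sin(t),z]) for t in th] for r in rs],np.float32)
                                                     ~~~~^^^^^^^^^^^^^^^^^^^^^^^^^^^^^^^^^^^^^^^^^^^^^
  File "h.py", line 13, in proj
    c=calibration(cam); f=240/np.tan(np.radians(c["vfov"]/2)); T=np.array(c["T"])
ValueError: time passes only in moves, steps and waits
```

```bash
sed -i 's/^from plant import \*/from plant import *\nimport functools, plant\ncalibration=functools.lru_cache(None)(plant.calibration)/' h.py
python3 slip2.py
```

```text
start [236.1 236.7   0.6]
now [104.3 166.8  62.5]
```

```bash
python3 - <<'E'
from h import *
s=read_state(); A=R.from_rotvec(s["ee_rot"]).as_matrix(); plan(np.array([644.2,40.6,187]),np.arctan2(A[1,0],A[0,0]),1)
E
```

```text
t 20.68 pos [503.3  79.6 187.2] yaw 65.6 tilt 0.02 q6 0.428 dyaw 0.0 F [ 0.3  0.6 -0.2]
[0.0284 0.1805 0.0002] rotz -0.0
```

```bash
python3 -m crank '{"slide":[[0.028,0.18,0],[0.028,0.18,0],[0.028,0.18,0],[0.028,0.18,0],[0.028,0.18,0]],"rot":[[0,0,0],[0,0,0],[0,0,0],[0,0,0],[0,0,0]],"claw":[85,85,85,85,85]}' | grep -E 'posi'
python3 -m crank '{"slide":[[0,0,0.05],[0,0,0.1],[0,0,0.1]],"rot":[[0,0,0],[0,0,0],[0,0,0]],"claw":[85,85,85]}' | grep -E 'posi|contact'
python3 -m crank '{"slide":[[0,0,0],[0,0,0],[0,0,0],[0,0,0]],"rot":[[0,0,0],[0,0,0],[0,0,0],[0,0,0]],"claw":[40,40,40,40]}' | grep width
python3 mon.py
python3 -m crank '{"slide":[[0,0,0],[0,0,0]],"rot":[[0,0,0.1],[0,0,0.2]],"claw":[40,40]}' >/dev/null; python3 mon.py
python3 -m crank '{"slide":[[0,0,0],[0,0,0]],"rot":[[0,0,0.1],[0,0,0.2]],"claw":[40,40]}' >/dev/null; python3 mon.py
python3 -m crank '{"slide":[[0,0,0],[0,0,0]],"rot":[[0,0,0.1],[0,0,0.16]],"claw":[40,40]}' >/dev/null; python3 mon.py
```

```text
position: [642.7, 41.0, 186.9]
position: [639.5, 41.4, 103.7]
contact_force: [-0.6, 0.8, -0.6]
width: 44.3
22.18 q6 0.367 F [-8.08  2.21  9.57] M [0.35 1.31 0.01] pos [643.53  41.42 110.45] t6 -0.015671593719162047
22.43 q6 0.526 F [-8.43  2.71  9.41] M [0.3  1.22 0.2 ] pos [643.64  41.36 110.47] t6 -0.6058802828192711
22.68 q6 0.683 F [-6.83  0.98  9.3 ] M [0.22 1.13 0.26] pos [643.69  41.29 110.46] t6 -0.5611195228993893
22.93 q6 0.808 F [-7.3   1.3   9.37] M [0.22 1.15 0.31] pos [643.78  41.24 110.49] t6 -0.06976570235565305
```

Release, back off and measure.

```bash
python3 -m crank '{"slide":[[0,0,0],[0,0,0],[0,0,-0.05],[0,0,-0.1],[0,0,-0.1]],"rot":[[0,0,0],[0,0,0],[0,0,0],[0,0,0],[0,0,0]],"claw":[85,85,85,85,85]}' | grep -E 'width|posi'
python3 -m crank '{"slide":[[-0.09,-0.155,0],[-0.09,-0.155,0],[-0.09,-0.155,0],[-0.09,-0.155,0]],"rot":[[0,0,0],[0,0,0],[0,0,0],[0,0,0]],"claw":[85,85,85,85]}' | grep -E 'posi'
python3 slip2.py
```

```text
position: [646.6, 40.3, 192.5]
width: 84.9
position: [507.1, 88.8, 186.7]
start [236.1 236.7   0.6]
now [102.9 170.1  67.2]
```

```bash
python3 - <<'E'
from h import *
save("scene","s5.png",(200,180,420,345),3.5)
E
```

```text
(no output)
```

View pics/s5.png

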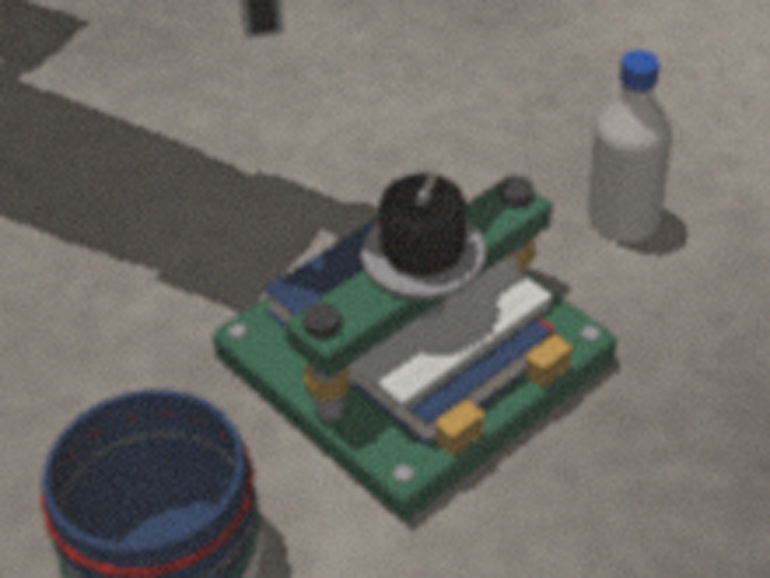

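The final crop shows the book flush on both stops, at (460,425) and (548,358), with the plate down on it. The bottle and basket have not been touched, and the gripper is clear.

```bash
python3 -c "
from plant import *
print(hand_in())"
```

```text
the job is handed in; nothing more can be done
None
```

The notebook is clamped square against both back stops, with a measured clutch slip of about 67° (just over two clicks); the gripper is clear, the glue bottle and basket weren't touched, and the job is handed in.

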